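# Draw the dibber from its pot and lay it in the free tray

### The job

Pull the dibber (the wooden planting tool with the orange knob) out of the tall terracotta pot, and lay it gently, flat on the floor of whichever metal tray is empty, not the one with the brush in it. Do not drop it or let it topple over; leave the pot standing where it is, and disturb neither the brush nor the plants and other things around.

Things in the scene. Friction and masses are not known exactly. Their poses are not given: they have to be found in the camera images.
- dibber: the dibber, 250 mm long: steel spike (66 mm, 8 mm across at its end, widening to 19 mm), round pale-wood shaft 20 mm in diameter with an orange band, and from 226 mm up an orange knob 32 mm across. Origin at the spike end, on the axis; z runs along the axis to the knob. About 120 g, balance point 80 to 100 mm from the spike end. Leans about 30 degrees on the pot rim, roughly away from the robot
- dibber_knob (a point): middle of the orange knob, on the axis, 238 mm from the end of the spike
- pot: the tall loose terracotta pot that holds the dibber: 125 mm high, 120 mm across the rim, 86 mm across the foot, wall 6 mm, inner floor 8 mm above its underside, mouth 108 mm wide; about 0.85 kg. Origin at the centre of the underside, z up
- tray_a: one of two alike fixed aluminium trays, 310 mm (its x) by 120 mm (its y) by 30 mm high outside, walls and floor 5 mm thick, open at the top. Origin at the centre of the underside. One of the two trays holds the hand brush, the other is empty
- tray_b: the other tray, of the same make and size. Origin at the centre of the underside
- brush: a dark-wood hand brush about 200 mm long that lies along one of the trays and takes it up; origin at the middle of its underside
- cactus: bystander: small single cactus in a terracotta pot, 84 mm wide, 130 mm high; origin at the centre of the underside
- cluster: bystander: cluster of cactus columns in a terracotta pot, 110 mm wide, 148 mm high; origin at the centre of the underside
- grey_pot: bystander: green rosette in a grey pot, 100 mm wide, about 135 mm high; origin at the centre of the underside
- succulent: bystander: green rosette in a terracotta pot, 110 mm wide, about 145 mm high; origin at the centre of the underside
- saucers: bystander: stack of three terracotta saucers, 116 mm wide, 42 mm high; origin at the centre of the underside
- sprayer: bystander: amber glass bottle, 64 mm wide, 170 mm high; origin at the centre of the underside
Not all that is in view belongs to the job. Leave any purple look-alike of the pot alone. Leave any green look-alike of the brush alone.

How it is judged:
By the outcome, as a careful person would: the job done as asked, in the order asked, and still so for the second after the job is handed in, with the robot touching nothing.
It also fails if it takes over 48 s, if anything falls off the work surface, if the arm or the gripper's body presses on something with over 40 N, if the wrist force passes 120 N, or if a joint passes its speed limit or range.

### The arm

A 6-joint arm with a two-finger parallel gripper is mounted at the origin on the work surface. World frame = base frame: x ahead of the robot, y to its left, z up, the work surface at z = 0. Lengths are in m, angles in rad, forces in N, time in s.
With the tool pointing down it reaches from about 0.35 to 0.85 m from the base axis. Payload 8.1 kg.
Tool frame: the origin (TCP) lies at the very end of the fingers, on their centre line; the grasp point (between the pads) lies 19 mm behind it; z points along the fingers, y is the line along which they close (so a half turn about z gives the same grasp; the last joint's range is limited). The gripper opens to 93 mm and grips with 3 to 60 N. Pads are 15 mm wide; open, the fingers measure 128 mm over their backs; the gripper's body (75 mm by 188 mm) begins 65 mm behind the grasp point.
Start: joints at [-1.314, 0.13, 1.488, -0, 1.523, -0.085], TCP at [0.201, -0.565, 0.219] pointing down, gripper open.
Joint ranges: [-2.96, 2.96], [-0.89, 2.26], [0.02, 2.5], [-1.34, 4.48], [0, 2.73], [-2.66, 2.66]. Speed limits (rad/s): [2.39, 2.39, 2.79, 3.14, 3.14, 3.14].

### API

Orientations are given as a rotation vector (axis times angle).
In Python, from plant import robot, imaging gives the robot as it stands.
- The arm moves only by the tool jog_arm, never from a script. Its argument "rows" is a list of rows, each a list of 2 entries, a list of its own where there are three numbers: the shift along the tool's x, y, z each as a share of 0.2 m, from -1 to 1, then the turn, a rotation vector about the tool's x, y, z each as a share of pi/2 rad, from -1 to 1. A call has 1 to 5 rows; each row is the pose to reach, as a shift and turn from the pose commanded when the call began, along the tool's axes at that moment; what a row does not reach only later rows make up. A row lasts 1/10 s, in which the tool goes at most 50 mm and 8.59 degrees, less where a joint would pass 70% of its speed; a pose out of reach is approached as far as the arm can. A call with a number of a shift or a turn outside -1 to 1 is refused whole. A call with a gripper value outside its range is refused whole. "hand" is the closure, from -1 (fully open) to 1 (shut), set as the call begins (left out, the last holds). The fingers move at their own pace and stop on an object; "squeeze" is the grip in N (left out, the last holds). Time passes only in rows, so rows that repeat a pose let the fingers close. It gives the time, the measured TCP pose, the force, the opening and the grip force at its end, in the units of the state.
- robot.read_state(): the state, without advancing time (a new reading comes with each control period).
- imaging.read_camera(name): name is "scene" or "top" or "wrist"; returns a dict with "frame" (400x640x3 uint8, red, green, blue), "vertical_fov" (degrees; the focal length in pixels is half the picture's height over the tangent of half this angle, whatever the lens; pixels are square), "cx", "cy" (the principal point, pixels), "R" (3x3) and "t" (3): a world point X has camera coordinates R X + t. Camera axes: x right, y down, z forward; pixel columns grow to the right and rows downward; lengths in m; the calibration is good to about 2 mm. The wrist camera is an equidistant fisheye: a pixel r from the principal point sees the ray r / f radians off the axis. A picture is of the moment at which its call begins. There is no depth.
- robot.close_job(): hands the job in; it is judged then, once.
The state is a dict: "t": time; "q": joint angles; "dq": joint speeds; "joint_torque": joint torques, N m; "tool_pos": TCP position; "orientation": TCP orientation; "force": force on the tool from outside, world axes, zero at the start; "wrist_torque": the same for the moment, N m; "opening": finger opening in m; "gripper_force": force on a finger pad.
Only numpy, scipy, OpenCV 4.12 (cv2) and the standard library are available. Lean on these libraries where they do the work, as an engineer would, in place of code of your own. Each camera call takes 0.05 s, during which the arm holds its last target. There are 200 camera calls.

## Working session

There is one attempt and no reset: what is moved stays moved. The work goes in short steps, Python scripts to look and compute and a tool call to move; the robot and the scene stay as the last step left them, time stands still between calls to the robot, and variables do not carry over. Pictures are saved under pics/ and viewed, at most 10 in all, crops included, and the job is handed in when it is done.

Besides the shell and the picture viewer there is one more tool, called after "Call:" as name([rows], argument=value, ...), one row to a line, values as JSON. jog_arm: Moves the arm, as the interface text tells. Its arguments: {"type":"object","properties":{"rows":{"type":"array"},"hand":{"type":"number"},"squeeze":{"type":"number"}},"required":["rows"]}

```bash
mkdir -p pics; ls; python3 - <<'E'
from plant import robot, imaging
import cv2,numpy as np,pickle
d={}
for n in ["scene","top","wrist"]:
    c=imaging.read_camera(n);d[n]=c
    cv2.imwrite(f"pics/{n}0.png",c["frame"][:,:,::-1])
    print(n,c["vertical_fov"],c["cx"],c["cy"],np.round(c["R"],3).tolist(),np.round(c["t"],3))
pickle.dump(d,open("d0.pkl","wb"))
print(robot.read_state())
E
```

```text
pics
scene 56.79859996516313 323.41769070187166 200.00545909941343 [[-0.744, 0.668, -0.011], [0.565, 0.621, -0.544], [-0.356, -0.411, -0.839]] [ 0.379 -0.205  1.413]
top 48.26728877125833 319.6129502267225 189.56095844643716 [[0.019, -1.0, 0.006], [-0.997, -0.02, -0.08], [0.08, -0.005, -0.997]] [-0.022  0.496  1.68 ]
wrist 65.70646984690485 314.4002130233972 200.99900327850494 [[0.335, -0.942, -0.002], [-0.913, -0.325, 0.246], [-0.232, -0.081, -0.969]] [-0.6   -0.028  0.391]
{'t': 0.15, 'q': array([-1.31438525e+00,  1.30959459e-01,  1.48902291e+00,  3.90256825e-05,
        1.52297592e+00, -8.53783023e-02]), 'dq': array([-3.98702021e-04, -2.29409500e-03, -3.39664646e-03,  3.46984003e-05,
       -3.00892005e-04,  2.64306289e-03]), 'joint_torque': array([ 1.26068287e-03, -5.60477221e+01, -4.92335522e+01,  7.69342901e-02,
        3.05421988e-02, -1.09758471e-04]), 'tool_pos': array([ 0.20104367, -0.56486642,  0.21784869]), 'orientation': array([-3.09448549e+00, -5.34037151e-01,  1.22162916e-04]), 'force': array([0.69209542, 0.5651165 , 0.31942429]), 'wrist_torque': array([ 0.005706  , -0.0027714 , -0.03171908]), 'gripper_force': 0.0, 'opening': 0.0930793065455944}
```

View pics/scene0.png

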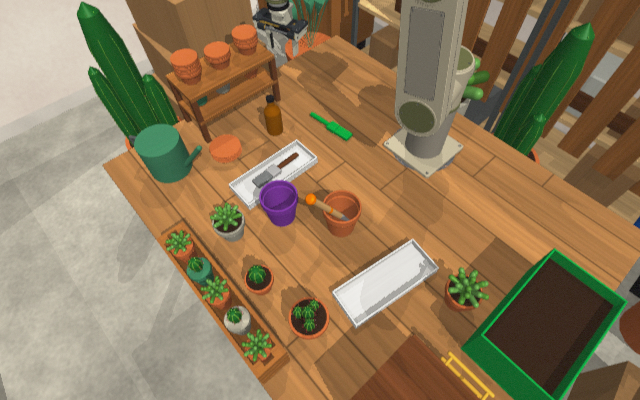

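View pics/top0.png

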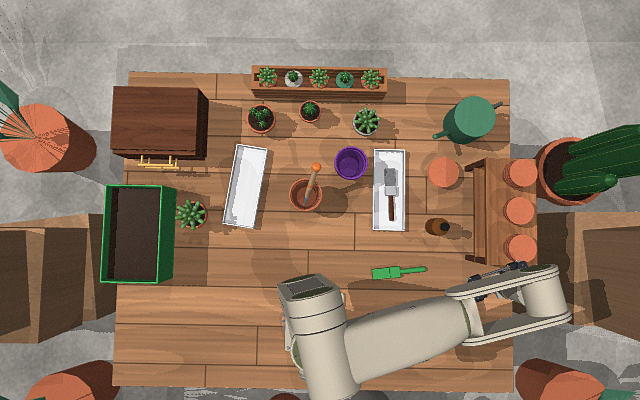

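The scene view shows the dibber knob at (311,199) leaning out of the terracotta pot at (341,213). The purple pot at (279,203) is a look-alike, and so is the green brush at (330,126). Two trays fit. The one at (272,172) in the scene view, (389,190) in the top view, holds the dark-wood brush. The one at (386,282), top (246,186), is empty, so it is the target.

```bash
cat > h.py <<'E'
import numpy as np,cv2
def f(c): return 200/np.tan(np.radians(c["vertical_fov"])/2)
def ray(c,u,v,fish=False):
    x,y=(u-c["cx"])/f(c),(v-c["cy"])/f(c)
    if fish:
        r=np.hypot(x,y);d=np.array([np.sin(r)*x/r,np.sin(r)*y/r,np.cos(r)])
    else: d=np.array([x,y,1.])
    R=np.array(c["R"]);return -R.T@np.array(c["t"]),R.T@d/np.linalg.norm(d)
def plane(c,p,z,fish=False):
    o,d=ray(c,*p,fish);return o+d*(z-o[2])/d[2]
def tri(rays):
    A=np.zeros((3,3));b=np.zeros(3)
    for o,d in rays:
        P=np.eye(3)-np.outer(d,d);A+=P;b+=P@o
    X=np.linalg.solve(A,b)
    return X,[np.linalg.norm((np.eye(3)-np.outer(d,d))@(X-o)) for o,d in rays]
def proj(c,X):
    p=np.array(c["R"])@X+c["t"];return p[:2]/p[2]*f(c)+[c["cx"],c["cy"]]
def blob(c,lo,hi,win):
    h=cv2.cvtColor(c["frame"],cv2.COLOR_RGB2HSV);m=cv2.inRange(h,lo,hi)
    w=np.zeros_like(m);x0,y0,x1,y1=win;w[y0:y1,x0:x1]=m[y0:y1,x0:x1]
    cs,_=cv2.findContours(w,cv2.RETR_EXTERNAL,cv2.CHAIN_APPROX_NONE)
    return max(cs,key=cv2.contourArea)
E
python3 - <<'E'
from h import *
import pickle
d=pickle.load(open("d0.pkl","rb"));s,t=d["scene"],d["top"]
for c,p in((s,(311,199)),(t,(316,167)),(t,(308,190)),(s,(341,215)),(t,(297,207)),(t,(246,186))):
    print(cv2.cvtColor(c["frame"],cv2.COLOR_RGB2HSV)[p[1],p[0]])
ks=blob(s,(8,215,200),(15,255,255),(295,185,325,215));kt=blob(t,(8,215,180),(15,255,255),(300,155,330,180))
cen=[cv2.minEnclosingCircle(k) for k in(ks,kt)];print(cen)
K,e=tri([ray(s,*cen[0][0]),ray(t,*cen[1][0])]);print("knob",K,e)
b=blob(t,(0,0,150),(180,40,255),(215,135,275,235));r=cv2.minAreaRect(b);print("tray",r)
bx=cv2.boxPoints(r)
print(np.round([plane(t,p,.03) for p in bx],3), plane(t,r[0],.03))
# pot rim by terracotta mask in top
pt=blob(t,(3,120,60),(12,255,255),(282,172,330,218));print("pot",cv2.boundingRect(pt),cv2.minEnclosingCircle(pt))
print(plane(t,cv2.minEnclosingCircle(pt)[0],.125))
a=cv2.resize(t["frame"][130:240,210:350],None,fx=5,fy=5,interpolation=cv2.INTER_CUBIC)
b_=cv2.resize(s["frame"][180:260,260:400],(700,400)) 
cv2.imwrite("pics/c1.png",a[:,:,::-1]);cv2.imwrite("pics/c2.png",b_[:,:,::-1])
E
```

```text
[ 17 244 242]
[ 14 175 238]
[ 15 105 153]
[ 17 121 183]
[  8 147 165]
[150   1 239]Traceback (most recent call last):
  File "<stdin>", line 6, in <module>
  File "h.py", line 23, in blob
    return max(cs,key=cv2.contourArea)
ValueError: max() iterable argument is empty
```

```bash
cat > m1.py <<'E'
from h import *
import pickle
d=pickle.load(open("d0.pkl","rb"));s,t=d["scene"],d["top"]
a=cv2.resize(t["frame"][130:240,210:350],None,fx=5,fy=5,interpolation=cv2.INTER_CUBIC)
b_=cv2.resize(s["frame"][180:260,260:400],(700,400)) 
cv2.imwrite("pics/c12.png",np.vstack([a[:,:,::-1][:,:,:],])); cv2.imwrite("pics/c2.png",b_[:,:,::-1])
ks=blob(s,(8,200,170),(20,255,255),(295,185,325,215));kt=blob(t,(8,170,150),(20,255,255),(300,155,330,180))
cen=[cv2.minEnclosingCircle(k) for k in(ks,kt)];print(cen)
K,e=tri([ray(s,*cen[0][0]),ray(t,*cen[1][0])]);print("knob",K,e)
b=blob(t,(0,0,150),(180,40,255),(215,135,275,235));r=cv2.minAreaRect(b);print("tray",r)
bx=cv2.boxPoints(r)
print(np.round([plane(t,p,.03) for p in bx],3), plane(t,r[0],.03))
pt=blob(t,(2,130,60),(11,255,255),(282,172,330,218));print("pot",cv2.boundingRect(pt),cv2.minEnclosingCircle(pt))
print(plane(t,cv2.minEnclosingCircle(pt)[0],.125))
E
python3 m1.py
```

```text
[((310.1764831542969, 198.4705810546875), 5.532318115234375), ((315.75, 166.5), 4.5070390701293945)]
knob [0.55879656 0.00326066 0.21427602] [np.float64(0.00022634362103626213), np.float64(0.00022634362103620854)]
tray ((244.4773406982422, 185.62075805664062), (31.759057998657227, 81.88554382324219), 10.619654655456543)
[[0.362 0.355 0.03 ]
 [0.669 0.309 0.03 ]
 [0.649 0.189 0.03 ]
 [0.343 0.237 0.03 ]] [0.50465089 0.27254447 0.03      ]
pot (289, 178, 34, 34) ((305.21875, 194.40625), 16.85685920715332)
[0.4693666  0.03941454 0.125     ]
```

View pics/c12.png

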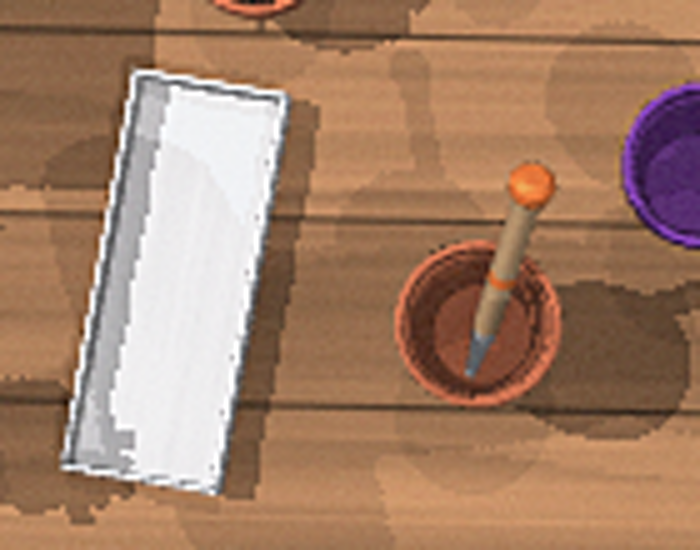

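View pics/c2.png

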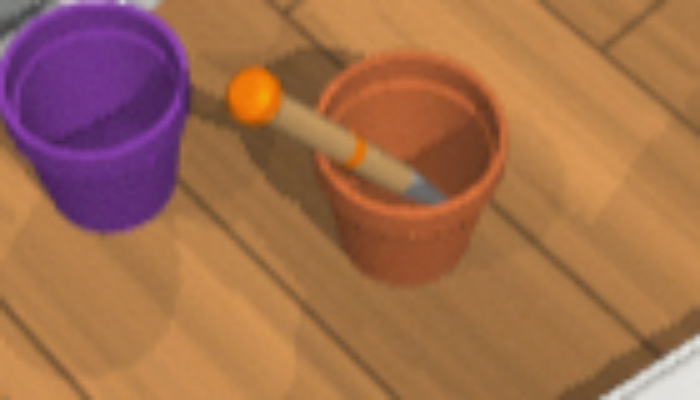

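The crops confirm both. The top crop shows an empty tray with corners near (135,72), (288,95), (218,492) and (65,467). The dibber runs from the knob at (532,185) to the spike end at (471,372), inside the loose terracotta pot. The purple pot is separate.

```bash
cat > m2.py <<'E'
from h import *
import pickle
from scipy.spatial.transform import Rotation as Ro
d=pickle.load(open("d0.pkl","rb"));s,t,w=d["scene"],d["top"],d["wrist"]
un=lambda x,y:((x+.5)/5-.5+210,(y+.5)/5-.5+130)
us=lambda x,y:((x+.5)/5-.5+260,(y+.5)/5-.5+180)
tr=np.array([plane(t,un(*p),.03) for p in((135,72),(288,95),(218,492),(65,467))]);print("tray",tr.round(3),tr.mean(0))
u=tr[0]+tr[1]-tr[2]-tr[3];print("yaw",np.degrees(np.arctan2(u[1],u[0])),np.linalg.norm(u)/2)
K=np.array([.5588,.0033,.2143])
print("tip tri",tri([ray(t,*un(471,372)),ray(s,*us(443,203))]),"plane",plane(t,un(471,373),.01))
print("band",tri([ray(t,*un(502,283)),ray(s,*us(357,152))]))
T=plane(t,un(471,373),.01);a=K-T;print("len",np.linalg.norm(a),"a",a/np.linalg.norm(a))
print("succ",plane(t,(191,213),.1),"pot",plane(t,un(479,323),.125), "cam in tool",Ro.from_rotvec([-3.0945,-.534,0]).inv().apply(ray(w,300,200)[0]-[.201,-.5649,.2178]))
E
python3 m2.py
```

```text
tray [[0.663 0.308 0.03 ]
 [0.648 0.191 0.03 ]
 [0.346 0.235 0.03 ]
 [0.362 0.35  0.03 ]] [0.50471107 0.27076903 0.03      ]
yaw -8.121318345463408 0.3049030827104598
tip tri (array([0.44064409, 0.04689136, 0.01009214]), [np.float64(0.00034398075141359435), np.float64(0.00034398075141349926)]) plane [0.4396595  0.04713771 0.01      ]
band (array([0.49956813, 0.02387334, 0.11240842]), [np.float64(0.0009309204402538283), np.float64(0.0009309204402538127)])
len 0.2405300258803781 a [ 0.49532484 -0.18225464  0.84937421]
succ [0.39570102 0.45046563 0.1       ] pot [0.4701171  0.03878409 0.125     ] cam in tool [ 0.06851956  0.0014082  -0.16747377]
```

```bash
cat > g.py <<'E'
import numpy as np,sys
from scipy.spatial.transform import Rotation as Ro
a=np.array([.4953,-.1823,.8494]);a/=np.linalg.norm(a);T=np.array([.4402,.0470,.010])
h=np.array([a[0],a[1],0]);h/=np.linalg.norm(h);n=np.cross(a,np.cross([0,0,1.],a));n=-n/np.linalg.norm(n)
Rg=np.column_stack([a,np.cross(n,a),n])
def jog(goal,R):
    from plant import robot
    s=robot.read_state();p=s["tool_pos"];R0=Ro.from_rotvec(s["orientation"])
    print("t",s["t"],"pos",p.round(4),"q",s["q"].round(2),"open",round(s["opening"],4),"F",s["force"].round(1),"g",s["gripper_force"])
    print("shift",(R0.inv().apply(np.array(goal)-p)/.2).round(3),"turn",((R0.inv()*Ro.from_matrix(R)).as_rotvec()/(np.pi/2)).round(3),"dist",np.linalg.norm(np.array(goal)-p).round(4))
E
python3 -c "
from g import *
print(a,n); G=T+.165*a+.01*n; print(G,G-.1*n)
jog([.2,-.5,.40],Rg);jog([.40,0,.40],Rg);jog(G-.1*n,Rg)"
```

```text
[ 0.49529115 -0.18229674  0.84938482] [ 0.79710778 -0.2933833  -0.52777403]
[0.52989412 0.0139872  0.14487076] [0.45018334 0.04332553 0.19764816]
t 0.15 pos [ 0.201  -0.5649  0.2178] q [-1.31  0.13  1.49  0.    1.52 -0.09] open 0.0931 F [0.7 0.6 0.3] g 0.0
shift [ 0.104 -0.309 -0.91 ] turn [-0.225  0.619  0.402] dist 0.1934
t 0.15 pos [ 0.201  -0.5649  0.2178] q [-1.31  0.13  1.49  0.    1.52 -0.09] open 0.0931 F [0.7 0.6 0.3] g 0.0
shift [ 1.884 -2.329 -0.907] turn [-0.225  0.619  0.402] dist 0.626
t 0.15 pos [ 0.201  -0.5649  0.2178] q [-1.31  0.13  1.49  0.    1.52 -0.09] open 0.0931 F [0.7 0.6 0.3] g 0.0
shift [ 2.193 -2.447  0.105] turn [-0.225  0.619  0.402] dist 0.6576
```

Call:
jog_arm([
  [[0.0, -0.1, -0.5], [0, 0, 0]],
  [[0.15, -0.3, -0.9], [0, 0.05, 0]],
  [[0.35, -0.5, -0.9], [-0.05, 0.15, 0.1]],
  [[0.5, -0.7, -0.9], [-0.08, 0.25, 0.15]],
  [[0.65, -0.9, -0.9], [-0.1, 0.3, 0.2]],
], hand=-1)

```text
t: 0.65
tool_pos: [0.2437, -0.4141, 0.3841]
orientation: [3.004, 0.108, 0.654]
force: [-0.7, 1.4, 0.8]
opening: 0.093
gripper_force: 0.0
```

```bash
python3 -c "
from g import *
jog([.40,0,.40],Rg)"
```

```text
t 0.65 pos [ 0.2437 -0.4141  0.3841] q [-1.48 -0.42  1.75  0.43  1.7   0.1 ] open 0.093 F [-0.7  1.4  0.8] g 0.0
shift [ 0.912 -2.012  0.152] turn [-0.136  0.359  0.231] dist 0.4429
```

Call:
jog_arm([
  [[0.1, -0.25, 0], [0, 0, 0]],
  [[0.22, -0.5, 0], [0, 0, 0]],
  [[0.34, -0.75, 0], [0, 0, 0]],
  [[0.45, -1, 0], [0, 0, 0]],
  [[0.45, -1, 0], [0, 0, 0]],
])

```text
t: 1.15
tool_pos: [0.3138, -0.2048, 0.4044]
orientation: [3.006, 0.115, 0.65]
force: [0.5, -1.2, 0.8]
opening: 0.0929
gripper_force: 0.0
```

```bash
python3 -c "
from g import *
jog([.40,0,.40],Rg)"
```

```text
t 1.15 pos [ 0.3138 -0.2048  0.4044] q [-1.08 -0.87  1.98  0.36  1.77  0.53] open 0.0929 F [ 0.5 -1.2  0.8] g 0.0
shift [ 0.471 -0.995  0.151] turn [-0.138  0.36   0.233] dist 0.2223
```

Call:
jog_arm([
  [[0.25, -0.2, 0.1], [0, 0, 0]],
  [[0.5, -0.4, 0.2], [0, 0, 0]],
  [[0.75, -0.65, 0.3], [0, 0, 0]],
  [[0.9, -0.85, 0.4], [0, 0.0, 0]],
  [[0.9, -0.9, 0.4], [-0.05, 0.1, 0.08]],
])

```text
t: 1.65
tool_pos: [0.4706, -0.0553, 0.3919]
orientation: [2.952, -0.011, 0.776]
force: [-0.1, -1.0, -0.5]
opening: 0.093
gripper_force: 0.0
```

```bash
python3 -c "
from g import *
G=T+.165*a+.01*n
jog([.48,0,.38],Rg);jog(G-.1*n,Rg)"
```

```text
t 1.65 pos [ 0.4706 -0.0553  0.3919] q [-0.26 -0.77  1.99  0.04  1.41  1.33] open 0.093 F [-0.1 -1.  -0.5] g 0.0
shift [ 0.016 -0.282  0.051] turn [-0.105  0.306  0.187] dist 0.0573
t 1.65 pos [ 0.4706 -0.0553  0.3919] q [-0.26 -0.77  1.99  0.04  1.41  1.33] open 0.093 F [-0.1 -1.  -0.5] g 0.0
shift [-0.558 -0.57   0.749] turn [-0.105  0.306  0.187] dist 0.2188
```

Call:
jog_arm([
  [[0, -0.15, 0.05], [-0.02, 0.06, 0.03]],
  [[0, -0.3, 0.05], [-0.04, 0.12, 0.07]],
  [[0, -0.3, 0.05], [-0.065, 0.2, 0.12]],
  [[0, -0.3, 0.05], [-0.09, 0.26, 0.16]],
  [[0, -0.3, 0.05], [-0.105, 0.306, 0.187]],
])

```text
t: 2.15
tool_pos: [0.5144, 0.0258, 0.3827]
orientation: [2.589, -0.452, 1.32]
force: [-0.0, -0.2, -0.1]
opening: 0.0927
gripper_force: 0.0
```

```bash
python3 -c "
from g import *
G=T+.165*a+.01*n
jog(G-.1*n,Rg);jog(G-.06*n,Rg)"
```

```text
t 2.15 pos [0.5144 0.0258 0.3827] q [ 0.37 -0.89  2.26 -0.68  1.09  2.39] open 0.0927 F [-0.  -0.2 -0.1] g 0.0
shift [-0.946 -0.003  0.269] turn [0.021 0.041 0.016] dist 0.1967
t 2.15 pos [0.5144 0.0258 0.3827] q [ 0.37 -0.89  2.26 -0.68  1.09  2.39] open 0.0927 F [-0.  -0.2 -0.1] g 0.0
shift [-0.933 -0.01   0.469] turn [0.021 0.041 0.016] dist 0.2088
```

Call:
jog_arm([
  [[-0.15, 0, 0.1], [0, 0, 0]],
  [[-0.3, 0, 0.2], [0.01, 0.02, 0.01]],
  [[-0.45, 0, 0.3], [0.02, 0.04, 0.016]],
  [[-0.55, 0, 0.4], [0.02, 0.04, 0.016]],
  [[-0.55, 0, 0.4], [0.02, 0.04, 0.016]],
])

```text
t: 2.65
tool_pos: [0.5236, 0.0254, 0.2615]
orientation: [2.577, -0.464, 1.383]
force: [0.2, -1.1, 0.6]
opening: 0.093
gripper_force: 0.0
```

```bash
python3 -c "
from g import *
G=T+.165*a+.01*n
jog(G-.04*n,Rg);jog(G,Rg)"
```

```text
t 2.65 pos [0.5236 0.0254 0.2615] q [ 0.35 -0.89  2.5  -0.81  0.87  2.6 ] open 0.093 F [ 0.2 -1.1  0.6] g 0.0
shift [-0.465  0.039  0.163] turn [0.009 0.018 0.002] dist 0.0989
t 2.65 pos [0.5236 0.0254 0.2615] q [ 0.35 -0.89  2.5  -0.81  0.87  2.6 ] open 0.093 F [ 0.2 -1.1  0.6] g 0.0
shift [-0.46   0.036  0.363] turn [0.009 0.018 0.002] dist 0.1173
```

```bash
cat > kin.py <<'E'
import numpy as np
from scipy.spatial.transform import Rotation as Ro
from scipy.optimize import least_squares
D=[([.2010,-.5649,.2178],[-3.0945,-.534,0],[-1.3144,.131,1.489]),([.2437,-.4141,.3841],[3.004,.108,.654],[-1.48,-.42,1.75]),
([.3138,-.2048,.4044],[3.006,.115,.65],[-1.08,-.87,1.98]),([.4706,-.0553,.3919],[2.952,-.011,.776],[-.26,-.77,1.99]),
([.5144,.0258,.3827],[2.589,-.452,1.32],[.37,-.89,2.26]),([.5236,.0254,.2615],[2.577,-.464,1.383],[.35,-.89,2.5])]
A=[];b=[]
for p,o,q in D:
    z=Ro.from_rotvec(o).as_matrix()[:,2];c,s=np.cos(q[0]),np.sin(q[0]);e=np.array([c,s,0]);f=np.array([-s,c,0]);w=q[1]+q[2]
    # unknown a1,d1,L2,Px,Py,L
    A+=[[1,0,np.sin(q[1]),np.sin(w),np.cos(w),z@e],[0,1,np.cos(q[1]),np.cos(w),-np.sin(w),z[2]],[0,0,0,0,0,z@f]];b+=[p@e,p[2],p@f]
x,r,_,_=np.linalg.lstsq(np.array(A),np.array(b),rcond=None)
a1,d1,L2,Px,Py,L=x
def ik(p,R):
    """q1..q3 plus wrist angles from q; returns None if out"""
    z=R[:,2];wc=np.array(p)-L*z;q1=np.arctan2(wc[1],wc[0]);rr=np.hypot(*wc[:2])-a1;zz=wc[2]-d1
    sol=least_squares(lambda q:[L2*np.sin(q[0])+Px*np.sin(q.sum())+Py*np.cos(q.sum())-rr,L2*np.cos(q[0])+Px*np.cos(q.sum())-Py*np.sin(q.sum())-zz],[0,1.5],bounds=([-1.6,0],[2.3,2.9]))
    w=q1,*sol.x
    # forearm frame: k=direction of forearm-ish axis at pitch q2+q3, R03 ; wrist R = Rz(q4)Ry(q5)Rz(q6)
    R3=Ro.from_euler("z",q1)*Ro.from_euler("y",sol.x.sum())
    return np.array(w),(R3.inv()*Ro.from_matrix(R)).as_euler("ZYZ"),sol.cost
if __name__=="__main__":
    print(x.round(4),"res",np.sqrt(r/len(b)))
    for p,o,q in D[-2:]: print(ik(p,Ro.from_rotvec(o).as_matrix()))
    from g import *
    y=np.cross(n,a)
    for sg in(.165,.175):
     for ph in range(32,76,6):
      zt=np.cos(np.radians(ph))*h-np.sin(np.radians(ph))*np.array([0,0,1]);R=np.column_stack([np.cross(y,zt),y,zt])
      for back in(0,.05):
        q,e,c=ik(T+sg*a+.01*zt-back*zt,R);print(sg,ph,back,q.round(2),e.round(2),c<1e-6)
E
python3 kin.py
```

```text
[0.004  0.2999 0.3535 0.5493 0.0426 0.3603] res [0.02919338]
(array([ 0.51617675, -0.8737603 ,  2.24830715]), array([-0.76623452,  1.18439304, -2.19988399]), np.float64(2.3921304691166836e-25))
(array([ 0.50349781, -0.88520527,  2.4942617 ]), array([-0.87849322,  0.98012288, -1.981955  ]), np.float64(2.654181308960084e-19))
0.165 32 0 [ 0.46 -0.72  2.65] [-1.12  0.75 -1.65] True
0.165 32 0.05 [ 0.58 -0.99  2.72] [-1.    0.95 -1.78] True
0.165 38 0 [ 0.4  -0.71  2.58] [-0.91  0.75 -1.86] True
0.165 38 0.05 [ 0.51 -0.94  2.64] [-0.83  0.94 -1.95] True
0.165 44 0 [ 0.35 -0.67  2.5 ] [-0.72  0.78 -2.05] True
0.165 44 0.05 [ 0.43 -0.86  2.54] [-0.68  0.95 -2.1 ] True
0.165 50 0 [ 0.3  -0.61  2.42] [-0.56  0.83 -2.22] True
0.165 50 0.05 [ 0.36 -0.77  2.44] [-0.53  0.98 -2.24] True
0.165 56 0 [ 0.25 -0.54  2.33] [-0.42  0.89 -2.35] True
0.165 56 0.05 [ 0.29 -0.68  2.34] [-0.41  1.02 -2.36] True
0.165 62 0 [ 0.2  -0.46  2.24] [-0.31  0.96 -2.47] True
0.165 62 0.05 [ 0.23 -0.57  2.24] [-0.3   1.08 -2.47] True
0.165 68 0 [ 0.15 -0.37  2.15] [-0.21  1.04 -2.56] True
0.165 68 0.05 [ 0.18 -0.47  
[... 365 characters left out ...]
1.97] True
0.175 44 0 [ 0.34 -0.67  2.48] [-0.71  0.78 -2.08] True
0.175 44 0.05 [ 0.42 -0.85  2.52] [-0.66  0.95 -2.12] True
0.175 50 0 [ 0.29 -0.61  2.4 ] [-0.54  0.83 -2.24] True
0.175 50 0.05 [ 0.35 -0.76  2.42] [-0.52  0.98 -2.26] True
0.175 56 0 [ 0.24 -0.53  2.31] [-0.41  0.89 -2.37] True
0.175 56 0.05 [ 0.28 -0.66  2.32] [-0.4   1.03 -2.38] True
0.175 62 0 [ 0.19 -0.45  2.22] [-0.3   0.97 -2.48] True
0.175 62 0.05 [ 0.22 -0.56  2.21] [-0.29  1.09 -2.48] True
0.175 68 0 [ 0.15 -0.37  2.13] [-0.21  1.05 -2.57] True
0.175 68 0.05 [ 0.17 -0.46  2.11] [-0.21  1.16 -2.57] True
0.175 74 0 [ 0.11 -0.28  2.04] [-0.14  1.14 -2.64] True
0.175 74 0.05 [ 0.13 -0.35  2.  ] [-0.13  1.24 -2.64] True
```

```bash
cat >> g.py <<'E'
def gr(ph):
    zt=np.cos(np.radians(ph))*h-np.sin(np.radians(ph))*np.array([0,0,1]);y=np.cross(n,a)
    return np.column_stack([np.cross(y,zt),y,zt])
R5=gr(50);G=T+.165*a+.009*R5[:,2]
E
python3 -c "
from g import *
print(G,G-.06*R5[:,2]);jog(G-.06*R5[:,2],R5)"
```

```text
[0.52735207 0.01492283 0.1432541 ] [0.49115851 0.02824422 0.18921676]
t 2.65 pos [0.5236 0.0254 0.2615] q [ 0.35 -0.89  2.5  -0.81  0.87  2.6 ] open 0.093 F [ 0.2 -1.1  0.6] g 0.0
shift [-0.388  0.04   0.068] turn [ 0.009 -0.184  0.001] dist 0.0792
```

Call:
jog_arm([
  [[0, 0, 0], [0.005, -0.09, 0]],
  [[-0.12, 0.01, 0.02], [0.009, -0.184, 0]],
  [[-0.25, 0.025, 0.045], [0.009, -0.184, 0]],
  [[-0.388, 0.04, 0.068], [0.009, -0.184, 0]],
  [[-0.388, 0.04, 0.068], [0.009, -0.184, 0]],
])

```text
t: 3.15
tool_pos: [0.4889, 0.028, 0.1853]
orientation: [2.801, -0.497, 1.012]
force: [0.2, -0.1, -0.4]
opening: 0.0928
gripper_force: 0.0
```

```bash
python3 - <<'E'
from g import *
from h import *
from plant import imaging
c=imaging.read_camera("wrist");cv2.imwrite("pics/w1.png",c["frame"][:,:,::-1])
jog(G,R5)
# knob in wrist view, fisheye ray vs expected
k=blob(c,(8,200,150),(20,255,255),(0,0,640,400));m=cv2.moments(k);p=(m["m10"]/m["m00"],m["m01"]/m["m00"])
o,d=ray(c,*p,True);K=T+.238*a;v=K-o;print(p,cv2.contourArea(k),"miss",v-d*(v@d))
E
```

```text
t 3.2 pos [0.4905 0.0284 0.1884] q [ 0.22 -0.81  2.44 -0.45  0.95  2.3 ] open 0.0931 F [0.7 0.4 0.3] g 0.0
shift [ 0.005 -0.     0.299] turn [0.    0.    0.001] dist 0.0598
(312.6351981351981, 114.59885568976478) 1573.0 miss [-0.00127102  0.00109263 -0.00138706]
```

View pics/w1.png

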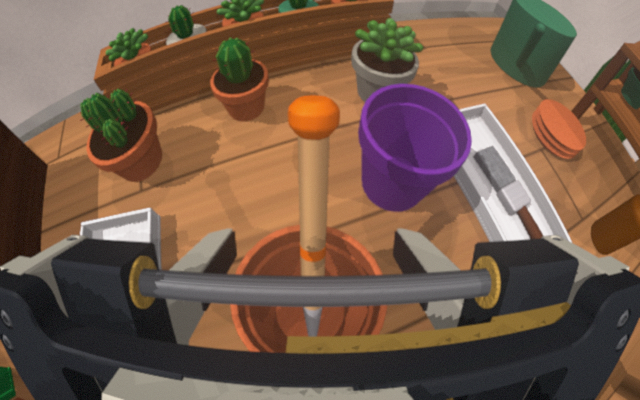

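The wrist view shows the shaft running down the middle between the open fingers, with the knob at (313,115), about 2 mm from where I predicted it. The purple pot is clear on the right. Next I advance to the grasp and close.

Call:
jog_arm([
  [[0.0, 0, 0.1], [0, 0, 0]],
  [[0.005, 0, 0.2], [0, 0, 0]],
  [[0.005, 0, 0.28], [0, 0, 0]],
  [[0.005, 0, 0.3], [0, 0, 0]],
  [[0.005, 0, 0.3], [0, 0, 0]],
])

```text
t: 3.7
tool_pos: [0.5293, 0.0152, 0.1458]
orientation: [2.799, -0.498, 1.023]
force: [0.4, -0.3, 0.2]
opening: 0.0928
gripper_force: 0.0
```

Call:
jog_arm([
  [[0, 0, 0], [0, 0, 0]],
  [[0, 0, 0], [0, 0, 0]],
  [[0, 0, 0], [0, 0, 0]],
  [[0, 0, 0], [0, 0, 0]],
  [[0, 0, 0], [0, 0, 0]],
], hand=1, squeeze=15)

```text
t: 4.2
tool_pos: [0.5287, 0.0156, 0.145]
orientation: [2.8, -0.497, 1.024]
force: [0.4, 0.1, -0.3]
opening: 0.0572
gripper_force: 0.0
```

Call:
jog_arm([
  [[0, 0, 0], [0, 0, 0]],
  [[0, 0, 0], [0, 0, 0]],
  [[0, 0, 0], [0, 0, 0]],
  [[0, 0, 0], [0, 0, 0]],
  [[0, 0, 0], [0, 0, 0]],
], squeeze=40)

```text
t: 4.7
tool_pos: [0.5286, 0.0154, 0.1446]
orientation: [2.8, -0.498, 1.023]
force: [-0.7, -0.6, -0.2]
opening: 0.0193
gripper_force: 40.0
```

```bash
python3 - <<'E'
from g import *
jog(G+[.01,0,.17],R5)
E
```

```text
t 4.7 pos [0.5286 0.0154 0.1446] q [ 0.16 -0.61  2.42 -0.47  0.76  2.33] open 0.0193 F [-0.7 -0.6 -0.2] g 40.018086433410645
shift [ 0.576 -0.013 -0.618] turn [-0.001 -0.001  0.   ] dist 0.1689
```

Call:
jog_arm([
  [[0.015, 0, -0.018], [0, 0, 0]],
  [[0.06, 0, -0.065], [0, 0, 0]],
  [[0.12, 0, -0.13], [0, 0, 0]],
  [[0.18, -0.005, -0.19], [0, 0, 0]],
  [[0.24, -0.005, -0.25], [0, 0, 0]],
])

```text
t: 5.2
tool_pos: [0.5334, 0.0149, 0.2159]
orientation: [2.8, -0.498, 1.024]
force: [0.8, -0.5, -1.0]
opening: 0.0187
gripper_force: 40.0
```

Call:
jog_arm([
  [[0.06, 0, -0.065], [0, 0, 0]],
  [[0.13, 0, -0.14], [0, 0, 0]],
  [[0.2, -0.005, -0.21], [0, 0, 0]],
  [[0.27, -0.005, -0.29], [0, 0, 0]],
  [[0.34, -0.005, -0.37], [0, 0, 0]],
])

```text
t: 5.7
tool_pos: [0.5374, 0.0143, 0.3163]
orientation: [2.8, -0.497, 1.024]
force: [0.5, 0.0, -1.7]
opening: 0.0188
gripper_force: 40.0
```

```bash
python3 - <<'E'
from g import *
from h import *
from plant import imaging
s=imaging.read_camera("scene");t=imaging.read_camera("top")
cv2.imwrite("pics/s2.png",s["frame"][:,:,::-1])
jog(G+[.01,0,.17],R5)
E
```

```text
t 5.8 pos [0.5389 0.0144 0.32  ] q [ 0.15 -0.7   2.15 -0.36  1.08  2.14] open 0.0192 F [-0.4  0.4 -0.8] g 39.999842047691345
shift [-0.028  0.     0.02 ] turn [-0.002 -0.006 -0.001] dist 0.0069
```

View pics/s2.png

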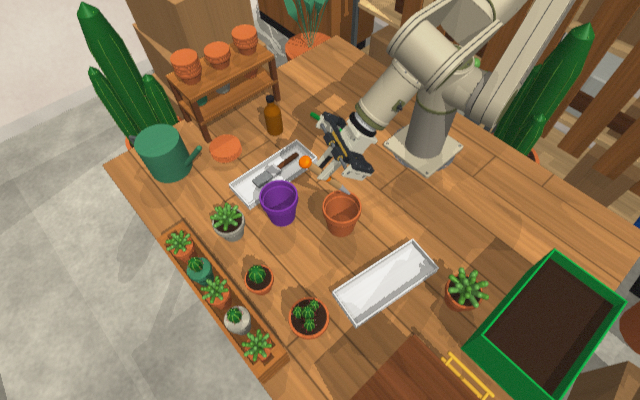

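The dibber hangs clear of the pot, with the knob at (305,162) and the spike near (343,188). The pot is still standing at (341,213) and nothing else has been disturbed. Next I work out the laying pose.

```bash
cat >> g.py <<'E'
yw=np.radians(-8.1);u=np.array([np.cos(yw),np.sin(yw),0]);C=np.array([.5047,.2708,0])
def lay(el,z,tilt_ax=None):
    e=np.radians(el);b=u*np.cos(e)+np.array([0,0,np.sin(e)]);yh=np.cross([0,0,-1.],u)
    y0=R5[:,1];ax=a if tilt_ax is None else tilt_ax
    R=np.column_stack([b,yh,np.cross(b,yh)])@np.column_stack([ax,y0,np.cross(ax,y0)]).T@R5
    p=C+.04*u+[0,0,z]+.009*R[:,2]
    return p,R
E
python3 - <<'E'
from g import *
import kin
for el,z in((2,.3),(2,.0184)):
    p,R=lay(el,z);print(p,R.round(2).tolist(),kin.ik(p,R))
    jog(p,R)
E
```

```text
[0.54182332 0.26551657 0.29135494] [[0.95, -0.14, -0.28], [-0.14, -0.99, 0.04], [-0.28, 0.0, -0.96]] (array([0.37374982, 0.3878408 , 1.08668554]), array([ 0.1458047 ,  1.91048372, -2.59465124]), np.float64(4.728654133024338e-27))
t 5.8 pos [0.5389 0.0144 0.32  ] q [ 0.15 -0.7   2.15 -0.36  1.08  2.14] open 0.0192 F [-0.4  0.4 -0.8] g 39.999842047691345
shift [-0.414 -1.183 -0.16 ] turn [ 0.027 -0.627 -0.137] dist 0.2527
[0.54182332 0.26551657 0.00975494] [[0.95, -0.14, -0.28], [-0.14, -0.99, 0.04], [-0.28, 0.0, -0.96]] (array([0.37374982, 0.56648885, 1.38215639]), array([ 0.1385925 ,  1.44097254, -2.66159639]), np.float64(1.3805076987575797e-21))
t 5.8 pos [0.5389 0.0144 0.32  ] q [ 0.15 -0.7   2.15 -0.36  1.08  2.14] open 0.0192 F [-0.4  0.4 -0.8] g 39.999842047691345
shift [-1.328 -1.178  0.911] turn [ 0.027 -0.627 -0.137] dist 0.3991
```

Call:
jog_arm([
  [[-0.03, -0.12, -0.02], [0, -0.04, -0.01]],
  [[-0.07, -0.26, -0.04], [0.005, -0.1, -0.025]],
  [[-0.12, -0.4, -0.06], [0.01, -0.17, -0.04]],
  [[-0.17, -0.54, -0.07], [0.012, -0.24, -0.055]],
  [[-0.21, -0.66, -0.085], [0.015, -0.31, -0.07]],
])

```text
t: 6.3
tool_pos: [0.5422, 0.1547, 0.2998]
orientation: [3.053, -0.366, 0.312]
force: [-0.9, -0.2, -1.1]
opening: 0.019
gripper_force: 40.0
```

```bash
python3 - <<'E'
from g import *
jog(*lay(2,.22))
E
```

```text
t 6.3 pos [0.5422 0.1547 0.2998] q [ 0.27 -0.15  1.64 -0.12  1.49  2.08] open 0.019 F [-0.9 -0.2 -1.1] g 39.99996721744537
shift [-0.219 -0.549  0.391] turn [ 0.014 -0.31  -0.065] dist 0.1418
```

Call:
jog_arm([
  [[-0.05, -0.14, 0.08], [0.003, -0.07, -0.015]],
  [[-0.1, -0.28, 0.18], [0.006, -0.14, -0.03]],
  [[-0.16, -0.42, 0.28], [0.01, -0.22, -0.05]],
  [[-0.22, -0.55, 0.39], [0.014, -0.29, -0.065]],
  [[-0.22, -0.55, 0.39], [0.014, -0.31, -0.065]],
])

```text
t: 6.8
tool_pos: [0.5397, 0.2648, 0.2024]
orientation: [-3.086, 0.22, 0.457]
force: [-0.5, -1.2, -2.8]
opening: 0.0189
gripper_force: 40.0
```

```bash
python3 - <<'E'
from g import *
from h import *
from plant import imaging,robot
s=imaging.read_camera("scene");t=imaging.read_camera("top");w=imaging.read_camera("wrist")
cv2.imwrite("pics/s3.png",np.vstack([cv2.resize(s["frame"][120:340,260:480],(560,560))])[:,:,::-1])
cv2.imwrite("pics/w3.png",w["frame"][:,:,::-1])
jog(*lay(2,.0184))
st=robot.read_state();R=Ro.from_rotvec(st["orientation"]).as_matrix();a_t=R5.T@a
P=st["tool_pos"]-.009*R[:,2];b=R@a_t;K=P+.073*b;print("exp knob",K,"b",b,"proj s",proj(s,K),"tip",proj(s,P-.165*b))
for c,win,nm in((s,(260,120,480,340),"s"),(t,(200,120,330,240),"t")):
    try:
        k=blob(c,(8,180,150),(20,255,255),win);print(nm,cv2.minEnclosingCircle(k),proj(c,K))
    except Exception as e:print(nm,e)
k=blob(w,(8,200,150),(20,255,255),(0,0,640,400));m=cv2.moments(k);o,d=ray(w,m["m10"]/m["m00"],m["m01"]/m["m00"],True)
v=K-o;print("wrist miss tool axes",R.T@(v-d*(v@d)))
E
```

```text
t 6.95 pos [0.5431 0.2632 0.2115] q [0.29 0.39 1.23 0.12 1.78 2.02] open 0.0195 F [ 0.2 -0.6 -0.1] g 39.99960243701935
shift [ 0.268 -0.013  0.973] turn [ 0.001 -0.003 -0.002] dist 0.2018
exp knob [0.61770462 0.25238138 0.22308688] b [ 0.98883323 -0.14348561  0.0402582 ] proj s [358.57432107 273.38128065] tip [430.58410174 227.30649647]
s ((309.2415771484375, 319.12921142578125), 20.11735725402832) [358.57432107 273.38128065]
t ((245.0, 147.0), 9.999999747378752e-05) [242.32523089 147.29994453]
wrist miss tool axes [ 0.06178774 -0.00101216  0.04210807]
```

View pics/s3.png

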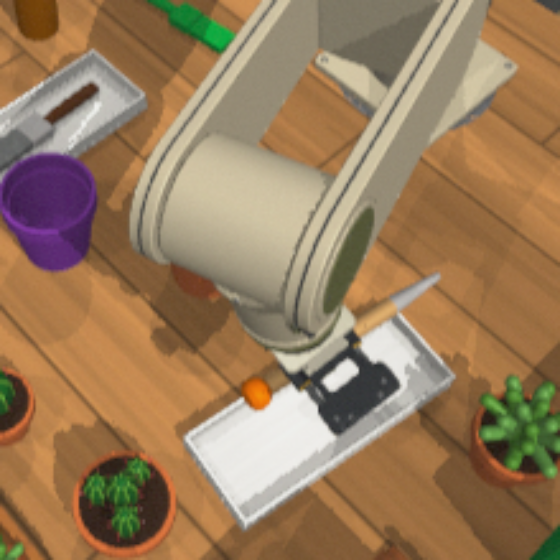

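The enlarged crop shows the dibber almost level above the empty tray, knob at crop (258,393) and spike at (438,275). Both are within 3 px of prediction, so it has not slipped or pivoted. Next I lower it.

Call:
jog_arm([
  [[0.03, 0, 0.12], [0, 0, 0]],
  [[0.09, -0.005, 0.3], [0, 0, 0]],
  [[0.14, -0.01, 0.5], [0, 0, 0]],
  [[0.19, -0.01, 0.68], [0, 0, 0]],
  [[0.225, -0.01, 0.8], [0, 0, 0]],
])

```text
t: 7.45
tool_pos: [0.5429, 0.2651, 0.0467]
orientation: [-3.086, 0.222, 0.423]
force: [-1.1, -0.2, -1.2]
opening: 0.0192
gripper_force: 40.0
```

```bash
python3 - <<'E'
from g import *
from plant import robot,imaging
imaging.read_camera("top");imaging.read_camera("top")
jog(*lay(2,.0184))
E
```

```text
t 7.55 pos [0.5409 0.2646 0.045 ] q [0.3  0.52 1.37 0.11 1.51 1.99] open 0.019 F [-1.1  0.1 -2. ] g 39.999698996543884
shift [ 0.052 -0.006  0.168] turn [ 0.001 -0.003 -0.002] dist 0.0352
```

Call:
jog_arm([
  [[0.01, 0, 0.03], [0, 0, 0]],
  [[0.02, 0, 0.07], [0, 0, 0]],
  [[0.03, 0, 0.105], [0, 0, 0]],
  [[0.038, -0.003, 0.13], [0, 0, 0]],
  [[0.038, -0.003, 0.13], [0, 0, 0]],
])

```text
t: 8.05
tool_pos: [0.5423, 0.2662, 0.0178]
orientation: [-3.086, 0.222, 0.432]
force: [-0.6, 0.1, -1.9]
opening: 0.0192
gripper_force: 40.0
```

Call:
jog_arm([
  [[0.002, 0, 0.006], [0, 0, 0]],
  [[0.004, 0, 0.012], [0, 0, 0]],
  [[0.006, 0, 0.018], [0, 0, 0]],
  [[0.006, 0, 0.02], [0, 0, 0]],
  [[0.006, 0, 0.02], [0, 0, 0]],
])

```text
t: 8.55
tool_pos: [0.5428, 0.2662, 0.0143]
orientation: [-3.085, 0.222, 0.431]
force: [-0.2, 0.4, -0.9]
opening: 0.0191
gripper_force: 40.0
```

```bash
python3 - <<'E'
from g import *
from plant import robot,imaging
jog(*lay(2,.0184));print(robot.read_state()["wrist_torque"])
E
```

```text
t 8.55 pos [0.5428 0.2662 0.0143] q [0.3  0.56 1.38 0.12 1.46 1.99] open 0.0191 F [-0.2  0.4 -0.9] g 39.999693632125854
shift [0.002 0.004 0.023] turn [ 0.001 -0.003 -0.001] dist 0.0047
[ 0.00441614 -0.22748115 -0.00655002]
```

Call:
jog_arm([
  [[0.002, 0, 0.005], [0, 0, 0]],
  [[0.003, 0, 0.01], [0, 0, 0]],
  [[0.003, 0, 0.01], [0, 0, 0]],
])

```text
t: 8.85
tool_pos: [0.5427, 0.2662, 0.0121]
orientation: [-3.085, 0.222, 0.431]
force: [-0.1, -0.3, -0.4]
opening: 0.0189
gripper_force: 40.0
```

Call:
jog_arm([
  [[0.001, 0, 0.005], [0, 0, 0]],
  [[0.001, 0, 0.005], [0, 0, 0]],
  [[0.001, 0, 0.005], [0, 0, 0]],
])

```text
t: 9.15
tool_pos: [0.5427, 0.2663, 0.0112]
orientation: [-3.085, 0.222, 0.431]
force: [0.2, -0.2, -1.1]
opening: 0.0191
gripper_force: 40.0
```

Call:
jog_arm([
  [[0.001, 0, 0.005], [0, 0, 0]],
  [[0.001, 0, 0.005], [0, 0, 0]],
  [[0.001, 0, 0.005], [0, 0, 0]],
])

```text
t: 9.45
tool_pos: [0.5427, 0.2663, 0.0102]
orientation: [-3.085, 0.222, 0.431]
force: [-0.2, -0.1, -0.6]
opening: 0.0187
gripper_force: 40.0
```

```bash
python3 - <<'E'
from g import *
from h import *
from plant import robot,imaging
jog(*lay(2,.0184));print(robot.read_state()["wrist_torque"])
s=imaging.read_camera("scene")
cv2.imwrite("pics/s4.png",cv2.resize(s["frame"][230:330,320:460],(784,560),interpolation=cv2.INTER_CUBIC)[:,:,::-1])
E
```

```text
t 9.45 pos [0.5427 0.2663 0.0102] q [0.3  0.56 1.38 0.12 1.45 1.98] open 0.0187 F [-0.2 -0.1 -0.6] g 39.999791979789734
shift [-0.003  0.004  0.003] turn [ 0.001 -0.003 -0.001] dist 0.0012
[ 0.03581516 -0.21193171  0.0025652 ]
```

View pics/s4.png

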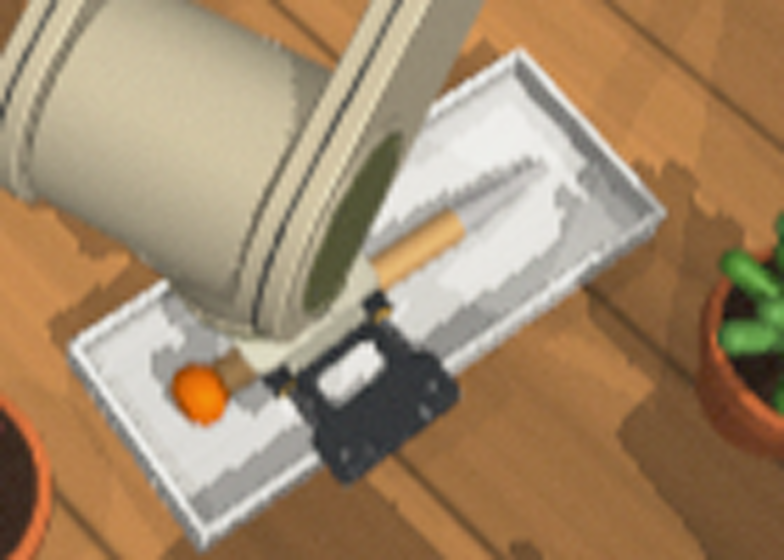

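The crop shows the dibber lined up inside the tray, knob at (200,393) and spike at (545,165), just above the floor. The readings show no firm contact yet, so I go down in small steps.

Call:
jog_arm([
  [[0.001, 0, 0.005], [0, 0, 0]],
  [[0.001, 0, 0.005], [0, 0, 0]],
  [[0.001, 0, 0.005], [0, 0, 0]],
])

```text
t: 9.8
tool_pos: [0.5427, 0.2663, 0.0093]
orientation: [-3.085, 0.222, 0.43]
force: [0.0, 0.4, 0.3]
opening: 0.0188
gripper_force: 40.0
```

```bash
python3 - <<'E'
from plant import robot
s=robot.read_state();print(s["wrist_torque"],s["force"])
E
```

```text
[ 0.01021031 -0.1777565   0.01163487] [0.03895067 0.36548508 0.32401596]
```

Call:
jog_arm([
  [[0.001, 0, 0.005], [0, 0, 0]],
  [[0.001, 0, 0.005], [0, 0, 0]],
  [[0.001, 0, 0.005], [0, 0, 0]],
])

```text
t: 10.1
tool_pos: [0.5428, 0.2663, 0.009]
orientation: [-3.085, 0.222, 0.43]
force: [0.0, -0.9, 4.8]
opening: 0.0188
gripper_force: 40.0
```

```bash
python3 - <<'E'
from plant import robot
s=robot.read_state();print(s["wrist_torque"],s["force"])
E
```

```text
[-0.09240275  0.27293059  0.02236617] [ 0.01627526 -0.93403881  4.79981735]
```

Contact is about 6 N upward on the spike side. I ease the grip so it settles, then open only part way, because the tray is narrower than the open fingers.

Call:
jog_arm([
  [[0, 0, 0], [0, 0, 0]],
  [[0, 0, 0], [0, -0.006, 0]],
  [[0, 0, 0], [0, -0.01, 0]],
  [[0, 0, 0], [0, -0.01, 0]],
], squeeze=3)

```text
t: 10.5
tool_pos: [0.5428, 0.2664, 0.0083]
orientation: [-3.08, 0.222, 0.455]
force: [-1.2, -0.0, 4.1]
opening: 0.0201
gripper_force: 3.0
```

Call:
jog_arm([
  [[0, 0, 0], [0, 0, 0]],
  [[0, 0, 0], [0, 0, 0]],
  [[0, 0, 0], [0, 0, 0]],
  [[0, 0, 0], [0, 0, 0]],
  [[0, 0, 0], [0, 0, 0]],
], hand=0.15)

```text
t: 11.0
tool_pos: [0.5423, 0.2662, 0.008]
orientation: [-3.081, 0.222, 0.455]
force: [-0.4, 0.1, -0.4]
opening: 0.0395
gripper_force: 0.1
```

```bash
python3 - <<'E'
from g import *
p,R=lay(2,.0184);jog(p-.12*R[:,2],R)
E
```

```text
t 11.0 pos [0.5423 0.2662 0.008 ] q [0.3  0.58 1.36 0.12 1.47 1.98] open 0.0395 F [-0.4  0.1 -0.4] g 0.06336759721843777
shift [-0.011  0.004 -0.608] turn [ 0.001  0.007 -0.002] dist 0.1216
```

Call:
jog_arm([
  [[0, 0, -0.03], [0, 0, 0]],
  [[0, 0, -0.1], [0, 0, 0]],
  [[0, 0, -0.25], [0, 0, 0]],
  [[0, 0, -0.45], [0, 0, 0]],
  [[0, 0, -0.65], [0, 0, 0]],
])

```text
t: 11.5
tool_pos: [0.5801, 0.2609, 0.135]
orientation: [-3.081, 0.222, 0.454]
force: [0.0, -0.1, 0.3]
opening: 0.0395
gripper_force: 0.0
```

Call:
jog_arm([
  [[-0.1, 0, -0.2], [0, 0, 0]],
  [[-0.3, 0, -0.4], [0, 0, 0]],
  [[-0.5, 0.0, -0.6], [0, 0, 0]],
  [[-0.7, 0.1, -0.7], [0, 0.05, 0]],
  [[-0.7, 0.1, -0.7], [0, 0.1, 0]],
])

```text
t: 12.0
tool_pos: [0.4845, 0.2549, 0.3134]
orientation: [-3.116, 0.224, 0.197]
force: [-0.1, -0.5, 1.4]
opening: 0.0395
gripper_force: 0.0
```

```bash
python3 - <<'E'
from h import *
from plant import imaging,robot
s=imaging.read_camera("scene");print(robot.read_state()["tool_pos"])
cv2.imwrite("pics/s5.png",cv2.resize(s["frame"][100:360,180:520],(784,600),interpolation=cv2.INTER_CUBIC)[:,:,::-1])
E
```

```text
[0.48365293 0.2555611  0.31488237]
```

View pics/s5.png

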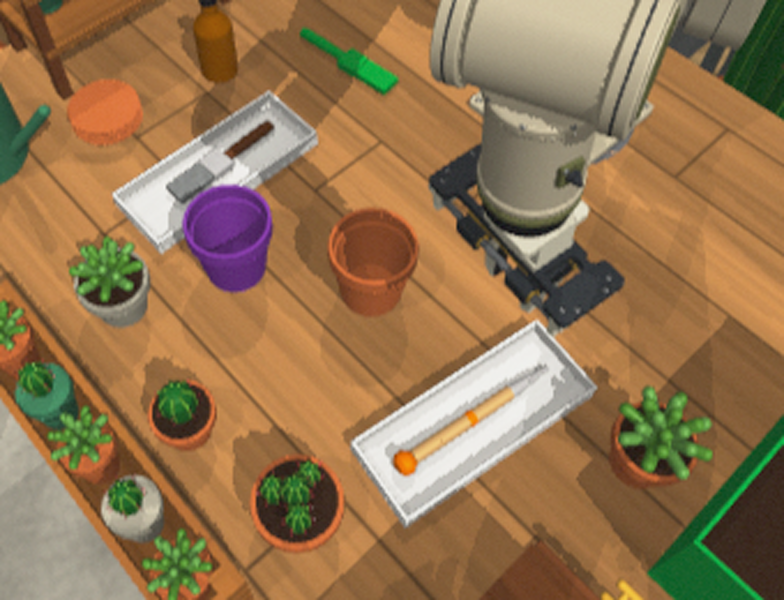

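The dibber lies flat on the empty tray's floor, knob at crop (404,462) and spike at (545,368). The pot is standing, the brush and plants have not moved, and the arm is clear.

```bash
python3 -c "
from plant import robot
print(robot.close_job())"
```

```text
the job is handed in; nothing more can be done
None
```

The dibber is lying flat in the empty tray, the pot is still standing where it was, nothing else in view was moved, and I handed the job in at about 12 s of the 48 s allowed.

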